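# Set a ratchet prop stand one rung up and prove its lock

## Robot

A 6-joint arm with a two-finger parallel gripper is mounted at the origin on the work surface. World frame = base frame: x ahead of the robot, y to its left, z up, the work surface at z = 0. Lengths are in m, angles in rad, forces in N, time in s.
With the tool pointing down it reaches from about 0.2 to 0.875 m from the base axis. Payload 3.4 kg.
Tool frame: the origin (TCP) lies between the finger pads; the fingertips stand 25 mm ahead of it and the grasp point (between the pads) lies 6 mm ahead of it (r.nose_length is the z of the fingertips in the tool frame, in m); z points along the fingers, y is the line along which they close (so a half turn about z gives the same grasp; the last joint's range is limited). The gripper opens to 94 mm and grips with 3 to 60 N. Pads are 16 mm wide; open, the fingers measure 119 mm over their backs; the gripper's body (75 mm by 177 mm) begins 78 mm behind the grasp point.
Start: joints at [1.028, 0.276, 1.505, -0, 1.361, -0.121], TCP at [0.235, 0.525, 0.23] pointing down, gripper open.
Joint ranges: [-2.89, 2.89], [-0.75, 2.08], [0.22, 2.7], [-1.18, 4.32], [0.11, 2.71], [-2.7, 2.7]. Speed limits (rad/s): [2.57, 2.57, 3.14, 3.14, 3.14, 3.14].

## Interface

Orientations are given as a unit quaternion [w, x, y, z].
In Python, from plant import r, gripper_to, inverse_kinematics, vision, models, telemetry gives the robot as it stands. Calls block until the motion is done:
- r.move_to(position, orientation): joint-space move of the TCP to a pose.
- r.move_l(position, rot=None, vel=0.15, guard=None): straight line of the TCP; rot=None keeps the orientation; vel is the mean speed in m/s. With guard (N) it stops when the force on the tool has changed by that much, and returns True; else False.
- r.movej(angles): joint-space move.
- gripper_to(opening, f_grip=None): finger opening in m; f_grip is the grip in N (None keeps the last); returns when the fingers have stopped.
- r.hold(seconds).
- inverse_kinematics(position, orientation): joint angles nearest the present ones, or None.
- vision.snapshot(name): name is "scene" or "side" or "wrist"; returns the picture (384x512x3 uint8, red, green, blue); there is no depth.
- vision.get_calibration(name): a dict with "fx", "fy", "cx", "cy" (pixels), "position" and "orientation" of the camera in the world. Camera axes: x right, y down, z forward; pixel columns grow to the right and rows downward; lengths in m; the calibration is good to about 2 mm. The wrist camera is an equidistant fisheye: a pixel r from the principal point sees the ray r / f radians off the axis. A picture is of the moment at which its call begins: read the wrist's pose just before it. get_calibration takes no time and is no camera call; for the wrist camera it gives the pose at the moment of the call.
A pose or a line that the arm cannot do raises r.PlanningError and nothing moves.
- r.sign_off(): hands the job in; it is judged then, once.
Trained networks look in the newest picture that a camera, given by its name, has taken for a name from the list of things; names that differ only in an ending like _2 or _b are one class to them, and where a whole thing is asked for, a point or a joint stands for the part that bears it (a point fixed in the world has none). Each returns a list of dicts, best first, with "score" (0 to 1); they miss things now and then, are a little off and sometimes report something else, mostly with a low value. They report only what shows in the picture. A call takes as long as a camera call. They do not tell look-alikes from the thing itself.
- models.boxes_of(thing, camera): "at" ([x, y, z] in m, in world coordinates, good to about 4 mm: the middle of the surface that is visible of it).
- models.regions_of(thing, camera): "pixels" (384x512 bool, what is visible of it).
- models.mark_of(thing, camera): "at" ([x, y, z] in m, in world coordinates, good to about 4 mm: a listed point, or the origin of a listed thing).
Readings, each from a call of its own:
- telemetry.current_t(): time.
- telemetry.current_joints(): joint angles.
- telemetry.current_dq(): joint speeds.
- telemetry.current_joint_efforts(): joint torques, N m.
- telemetry.current_ee_pos(): TCP position.
- telemetry.current_tool_rot(): TCP orientation.
- telemetry.current_wrist_force(): force on the tool from outside, world axes, zero at the start.
- telemetry.current_torque(): the same for the moment, N m.
- telemetry.current_opening(): finger opening in m.
- telemetry.current_finger_force(): force on a finger pad.
Only numpy, scipy, OpenCV 4.12 (cv2) and the standard library are available. Lean on these libraries where they do the work, as an engineer would, in place of code of your own. Each camera call takes 0.05 s, during which the arm holds its last target. There are 200 camera calls.

## Task

The prop stand on the bench is down. Take its sliding ladder section by the red head and raise it until the yellow gravity pawl has dropped in under the red rung, going no harder than a light touch on the spring buffer that ends the lift. Lower the section gently until it seats on the pawl, without dropping it or forcing it down, and let go; then test the lock by pressing the black sprung pad on the head about half way down, not to its bottom, let it come up again, and leave the stand locked up and everything else undisturbed.

Things in the scene. Friction and masses are not known exactly. Their poses are not given: they have to be found in the camera images.
- stand: blue prop stand bolted to the bench: base plate 150 x 130 x 12 mm (x, y, z), two upright guide channels to 180 mm above the bench that leave the section 2 mm of play. Origin: centre of the plate's underside; z up, y across the ladder's width. On its +x side a dark carriage, clamped at a height that differs by 44 mm between setups and is not measured, carries the yellow pawl and, under it, the black buffer
- head (a point): centre of the red head, a block 30 x 64 x 28 mm (x, y, z), of the loose ladder section; grip it across its 30 mm (x). The section (0.45 to 0.8 kg) has two stiles, a red lower rung and a plain upper one and slides up in the channels. At the start its foot stands on the base plate, head's centre 218 mm above the bench. Axes as the stand's
- foot (a point): middle of the underside of the section's foot, 206 mm below the head's centre. It must rise 22 to 66 mm (unmeasured) for the red rung to be at seat height on the pawl, a swinging plate that the rising rung tips up with about 0.5 N; some 17 mm higher it falls level under the rung and can bear the section; 21 mm above seat height the foot meets the buffer, a spring of 2.5 N per mm: 15 N is too much
- pad_top (a point): centre of the top face of the black round pad (28 mm across) on a spring in the middle of the head; 36 mm above the head's centre when free
- pad (a joint): how far the pad is pressed down, m: 0 free, 0.010 bottomed; spring 1.2 N per mm, so half way takes 6 N
- red_cap: bystander: red plastic cap, 44 mm across, 36 mm tall; origin under its centre
- coupling: bystander: brass coupling, 32 mm across, 45 mm tall; origin under its centre
- collar: bystander: steel collar, 52 mm across, 16 mm tall; origin under its centre
- jar: bystander: jar, 60 mm across, 75 mm tall; origin under its centre
- wrench: bystander: wrench lying flat; origin under its middle
- screwdriver: bystander: screwdriver lying flat; origin under its middle
- valve_block: bystander: dark steel valve block 60 x 45 x 40 mm; origin under its centre
Not all that is in view belongs to the job. Several things have the shape of the stand; the one meant has the colours described above.

How it is judged:
On the way, in this order (a step that is already met when the one before it is completed fails the run):
1. the section stands on its pawl, raised, still and let go (z of head in the frame of stand above 0.234 m and linear speed of section below 0.02 m/s and contact force between the fingers and section below 0.2 N), for 0.3 s.
2. the pad is pressed down at least 3.5 mm while the section stays up (value of joint pad above 0.0035 m and z of head in the frame of stand above 0.234 m), for 0.1 s.
At the end, for the whole second after the job is handed in: the section stands on its pawl by itself: head's centre 234 to 292 mm above the bench, upright within 0.08 rad and still; pad free within 2 mm (z of head in the frame of stand between 0.234 and 0.292 m and angle between head's own z axis and vertical below 0.08 rad and linear speed of section below 0.02 m/s and value of joint pad below 0.002 m); the robot touches nothing.
It fails at once if the section is driven into the spring buffer with more than 15 N (contact force between section and buffer above 15 N).
It fails at once if the section is forced down on the pawl with more than 25 N (contact force between section and pawl above 25 N).
It fails at once if the pad is pressed to its bottom (more than 9 mm) (value of joint pad above 0.009 m).
It fails at once if the section is dropped (faster than 0.25 m/s) (linear speed of section above 0.25 m/s).
It fails at once if a bystander is moved more than 30 mm (distance of any of red_cap, coupling, collar, jar, wrench, screwdriver, valve_block from where it was at the start of the episode above 0.03 m).
It also fails if it takes over 70 s, if anything falls off the work surface, if the arm or the gripper's body presses on something with over 40 N, if the wrist force passes 120 N, or if a joint passes its speed limit or range.

## Working session

There is one attempt and no reset: what is moved stays moved. The work goes in short steps, each a Python script; the robot and the scene stay as the last script left them, time stands still between calls to the robot, and variables do not carry over. Pictures are saved under pics/ and viewed, at most 10 in all, crops included, and the job is handed in when it is done.

```bash
ls; mkdir -p pics; python3 - <<'E'
from plant import r, vision, models, telemetry
import cv2, numpy as np
a=vision.snapshot("scene"); b=vision.snapshot("side")
cv2.imwrite("pics/s1.png",cv2.resize(np.hstack([a,b])[:,:,::-1],(800,300),interpolation=cv2.INTER_AREA))
cv2.imwrite("pics/scene.png",a[:,:,::-1]);cv2.imwrite("pics/side.png",b[:,:,::-1])
for c in("scene","side"):
  k=vision.get_calibration(c);print(c,{x:np.round(v,3).tolist() for x,v in k.items()})
  for n in("stand","head","foot","pad_top"):
    print(n,[(np.round(d["at"],3).tolist(),round(d["score"],2)) for d in models.mark_of(n,c)])
print(telemetry.current_t())
E
```

```text
pics
scene {'fx': 492.243, 'fy': 492.243, 'cx': 258.938, 'cy': 190.454, 'position': [1.332, 0.08, 1.278], 'orientation': [-0.212, 0.633, 0.705, -0.24]}
stand [([0.547, -0.05, 0.002], 0.91), ([0.667, -0.336, 0.002], 0.91), ([0.236, -0.423, 0.002], 0.71), ([0.325, -0.121, -0.0], 0.6), ([0.326, 0.138, 0.005], 0.58)]
head [([0.549, -0.044, 0.218], 0.79)]
foot [([0.547, -0.048, 0.014], 0.68)]
pad_top [([0.546, -0.048, 0.252], 0.56)]
side {'fx': 411.868, 'fy': 411.868, 'cx': 253.796, 'cy': 197.734, 'position': [0.395, 1.089, 1.018], 'orientation': [0.025, -0.038, 0.896, -0.441]}
stand [([0.322, -0.126, -0.004], 0.9), ([0.236, -0.418, 0.001], 0.9), ([0.547, -0.047, 0.001], 0.87), ([0.664, -0.342, -0.002], 0.83), ([0.326, 0.141, -0.003], 0.69)]
head [([0.55, -0.048, 0.215], 0.62)]
foot [([0.545, -0.052, 0.011], 0.56)]
pad_top [([0.553, -0.043, 0.252], 0.6), ([0.411, -0.339, 0.002], 0.5)]
0.5
```

```bash
python3 - <<'E'
import cv2,numpy as np
a=cv2.imread("pics/scene.png")
b=cv2.imread("pics/side.png")
cv2.imwrite("pics/both.png",np.vstack([cv2.resize(a,(400,300),interpolation=cv2.INTER_AREA),cv2.resize(b,(400,300),interpolation=cv2.INTER_AREA)]))
cv2.imwrite("pics/s1b.png",cv2.resize(a,(800,600),interpolation=cv2.INTER_CUBIC))
E
```

```text
(no output)
```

View pics/s1b.png

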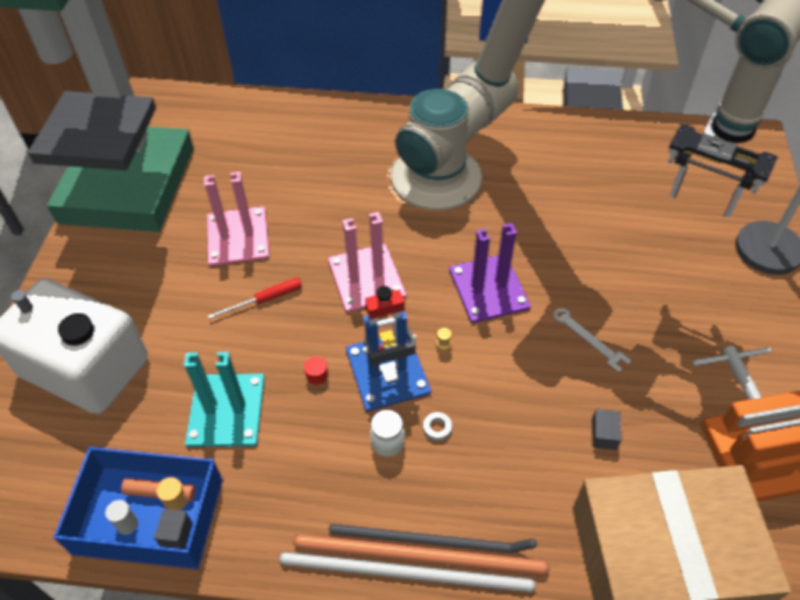

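View pics/side.png

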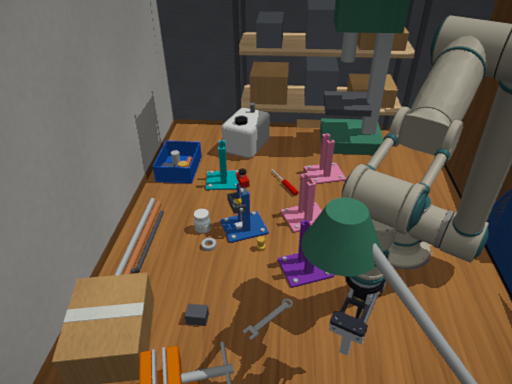

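The blue stand with the red head is at (388,350) in the scene picture (800 px wide) and (243,205) in the side picture. Its look-alikes are pink (365,270) and (237,235), purple (488,280) and teal (225,410), all without a section. The blue one is the one described. Next: yaw from its plate, plus a close crop.

```bash
cat > h.py <<'E'
import numpy as np, cv2
from scipy.spatial.transform import Rotation as R
from scipy.optimize import minimize
from plant import r, gripper_to, inverse_kinematics, vision, models, telemetry
def q2R(q): return R.from_quat(np.roll(q,-1)).as_matrix()
def proj(P,k):
    c=(np.atleast_2d(P)-k["position"])@q2R(k["orientation"])
    return c[:,:2]/c[:,2:]*[k["fx"],k["fy"]]+[k["cx"],k["cy"]]
def plane(px,k,z):
    d=np.c_[(np.asarray(px)-[k["cx"],k["cy"]])/[k["fx"],k["fy"]],np.ones(len(px))]@q2R(k["orientation"]).T
    return k["position"]+d*((z-k["position"][2])/d[:,2])[:,None]
def down(yaw):  # tool down, tool y along stand x axis at yaw
    z=np.array([0,0,-1.]);y=np.array([np.cos(yaw),np.sin(yaw),0]);x=np.cross(y,z)
    return np.roll(R.from_matrix(np.c_[x,y,z]).as_quat(),1)
E
python3 - <<'E'
from h import *
for c in("scene","side"):
  im=cv2.imread(f"pics/{c}.png");k=vision.get_calibration(c)
  hsv=cv2.cvtColor(im,cv2.COLOR_BGR2HSV)
  m=((hsv[...,0]>100)&(hsv[...,0]<122)&(hsv[...,1]>130)).astype(np.uint8)
  ys,xs=np.nonzero(m); P=plane(np.c_[xs,ys],k,.012)
  ok=np.hypot(P[:,0]-.547,P[:,1]+.049)<.105
  mm=np.zeros_like(m);mm[ys[ok],xs[ok]]=1
  # fit plate outline: all plate pixels are blue/occluded; score blue inside minus blue outside except uprights region
  def loss(p,S=None):
    C,s=np.cos(p[2]),np.sin(p[2]);A=np.array([[C,-s],[s,C]])
    cor=lambda pts,z:proj(np.c_[np.array(pts)@A.T+p[:2],np.full(len(pts),z)],k)
    q=np.zeros(m.shape,np.uint8)
    def fill(pts3):
      cv2.fillConvexPoly(q,cv2.convexHull((pts3*16).round().astype(np.int32)),1,shift=4)
    sq=[(-.075,-.065),(.075,-.065),(.075,.065),(-.075,.065)]
    fill(np.vstack([cor(sq,0),cor(sq,.012)]))
    w=[(-.016,-.045),(.016,-.045),(.016,.045),(-.016,.045)]
    g=np.zeros(m.shape,np.uint8);t=q.copy();q[:]=0
    fill(np.vstack([cor(w,0),cor(w,.26)]));g=q
    return -( (mm&t&(1-g)).sum()*1.0-((1-mm)&t&(1-g)).sum()-(mm&(1-t)&(1-g)).sum())
  best=min((loss((x,y,a)),x,y,a) for x in np.arange(.535,.562,.003) for y in np.arange(-.061,-.036,.003) for a in np.arange(-.8,.8,.04))
  s=minimize(loss,best[1:],method="Nelder-Mead",options=dict(initial_simplex=np.array(best[1:])+np.array([[0,0,0],[.004,0,0],[0,.004,0],[0,0,.05]])))
  print(c,best,s.x,s.fun,mm.sum())
  u=proj([.547,-.049,.1],k)[0].astype(int)
  cr=im[u[1]-55:u[1]+55,u[0]-50:u[0]+50]
  cv2.imwrite(f"pics/c_{c}.png",cv2.resize(cr,(400,440),interpolation=cv2.INTER_CUBIC))
cv2.imwrite("pics/crop.png",np.hstack([cv2.imread("pics/c_scene.png"),cv2.imread("pics/c_side.png")]))
E
```

```text
scene (np.float64(-460.0), np.float64(0.538), np.float64(-0.045999999999999985), np.float64(0.400000000000001)) [ 0.53874782 -0.04514519  0.40958254] -495.0 1136
side (np.float64(-393.0), np.float64(0.553), np.float64(-0.05499999999999999), np.float64(0.44000000000000106)) [ 0.55303058 -0.05482127  0.43975666] -396.0 844
```

View pics/crop.png

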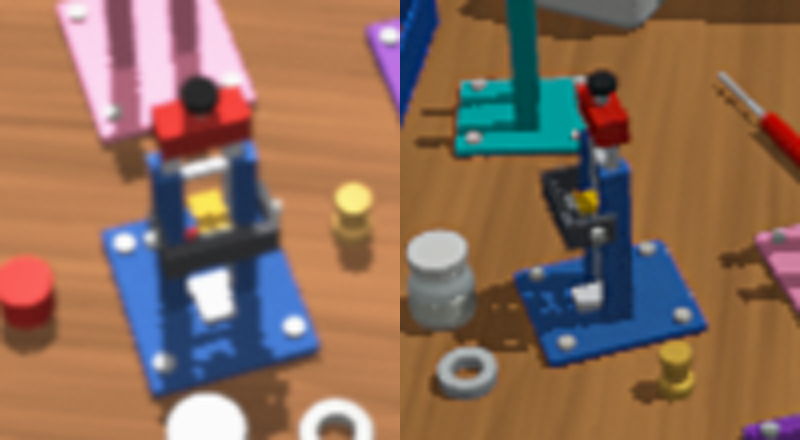

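The crop confirms it: blue channels, red head with a black pad, yellow pawl and dark carriage on the camera side (+x, turned about +0.42 rad). I'll check the yaw with the bolts, then move above the head for a wrist view.

```bash
python3 - <<'E'
from h import *
k=vision.get_calibration("scene")
u=proj([.547,-.049,.1],k)[0].astype(int)
pts=np.array([[123,243],[163,362],[293,326]])/4+[u[0]-50,u[1]-55]
P=plane(pts,k,.014);print(P.round(3))
e=P[2]-P[1];print("yaw from front bolts",np.arctan2(-e[0],e[1]), "from left",np.arctan2(*(P[1]-P[0])[1::-1]),"centre",(P[0]+P[2])/2)
yaw=.42
for y in (yaw,yaw+np.pi):
  q=inverse_kinematics([.548,-.048,.36],down(y));print(None if q is None else np.round(q,2))
q=[inverse_kinematics([.548,-.048,.36],down(y)) for y in (yaw,yaw+np.pi)]
q=[x for x in q if x is not None]
j0=np.array(telemetry.current_joints());b=min(q,key=lambda x:abs(np.array(x)[5]))
# rise first, then go
r.move_l([.235,.525,.36])
r.movej(b)
im=vision.snapshot("wrist");cv2.imwrite("pics/w1.png",im[:,:,::-1])
for n in("stand","head","pad_top"):
  print(n,[(np.round(d["at"],3).tolist(),round(d["score"],2)) for d in models.mark_of(n,"wrist")][:3])
print({x:np.round(v,3).tolist() for x,v in vision.get_calibration("wrist").items()},telemetry.current_t())
E
```

```text
[[ 0.517 -0.115  0.014]
 [ 0.617 -0.07   0.014]
 [ 0.576  0.022  0.014]]
yaw from front bolts 0.41666863826289896 from left 0.42046019010770563 centre [ 0.54670852 -0.04628043  0.014     ]
[-0.21  0.19  1.3  -0.    1.64 -0.63]
[-0.21  0.19  1.3  -0.    1.64  2.51]
stand [([0.322, 0.137, 0.004], 0.93), ([0.234, -0.425, 0.002], 0.92), ([0.324, -0.123, -0.002], 0.83)]
head [([0.544, -0.049, 0.218], 0.97)]
pad_top [([0.543, -0.048, 0.253], 0.94)]
{'fx': 297.319, 'fy': 297.319, 'cx': 257.187, 'cy': 195.431, 'position': [0.518, 0.021, 0.515], 'orientation': [0.126, 0.97, 0.207, 0.027]} 4.0417
```

View pics/w1.png

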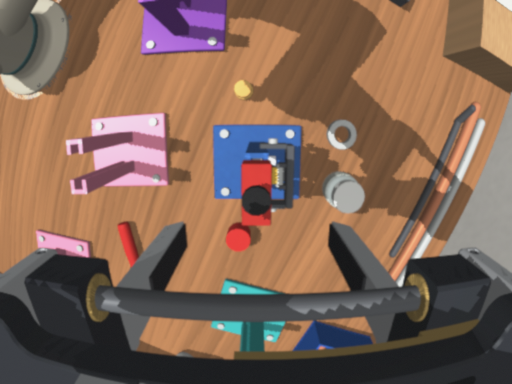

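The wrist view shows the plate square to the picture, so yaw 0.418 is right. The red head is at (256,192), midway between the fingers, with nothing in the way. Descending and gripping.

```bash
python3 - <<'E'
from h import *
q=down(.418)
x,y=.546,-.0475
F=lambda:np.array(telemetry.current_wrist_force())
r.move_l([x,y,.36],q)
print("touch",r.move_l([x,y,.227],vel=.1,guard=5),telemetry.current_ee_pos())
f0=F();print(f0)
A=q2R(q)
gripper_to(.05,10)
print(F()-f0)
gripper_to(.0,12)
r.hold(.2)
print("open",telemetry.current_opening(),telemetry.current_finger_force(),"local force",(F()-f0)@A)
E
```

```text
touch False [ 0.54643782 -0.04760074  0.22768322]
[0.07912311 0.52246078 0.12692383]
[-0.14591439 -0.62552453  0.77514603]
open 0.029918130250983336 11.999796330928802 local force [0.10905138 0.82108777 0.23384069]
```

Gripped at 29.9 mm with almost no side load. Lifting in slow, guarded stages.

```bash
python3 - <<'E'
from h import *
F=lambda:np.array(telemetry.current_wrist_force())
def Fz(): 
    v=[]
    for _ in range(5): r.hold(.02); v.append(F()[2])
    return np.mean(v)
gripper_to(.0,35)
p=np.array(telemetry.current_ee_pos());z0=p[2];f0=Fz();print("z0",z0,f0,telemetry.current_opening())
r.move_l([p[0],p[1],z0+.005],vel=.02);r.hold(.2);fl=Fz();print("lifted",fl,F(),telemetry.current_opening())
# up to the buffer: foot at most 87 mm; guard against 4 N
hit=r.move_l([p[0],p[1],z0+.030],vel=.04,guard=4)
print(hit,telemetry.current_ee_pos()[2]-z0,Fz(),F())
print(telemetry.current_t())
E
```

```text
z0 0.22704636430808034 -0.42610653578697927 0.02950121343668953
lifted -5.034989793306735 [ 0.08263866  0.57311677 -4.68783389] 0.0295693794959597
False 0.029897789305858347 -5.708458434020228 [ 0.19790042 -0.11361469 -5.47989064]
9.0917
```

```bash
python3 - <<'E'
from h import *
F=lambda:np.array(telemetry.current_wrist_force())
z0=.22705
p=np.array(telemetry.current_ee_pos())
def Fz(): 
    v=[]
    for _ in range(5): r.hold(.02); v.append(F()[2])
    return np.mean(v)
hit=r.move_l([p[0],p[1],z0+.092],vel=.02,guard=4)
print("hit",hit,telemetry.current_ee_pos()[2]-z0,Fz(),F(),telemetry.current_opening(),telemetry.current_t())
vision.snapshot("wrist")
for c in("scene","side"):
  im=vision.snapshot(c);k=vision.get_calibration(c);u=proj([.547,-.049,.14],k)[0].astype(int)
  cv2.imwrite(f"pics/d_{c}.png",cv2.resize(im[u[1]-55:u[1]+55,u[0]-50:u[0]+50,::-1],(400,440),interpolation=cv2.INTER_CUBIC))
cv2.imwrite("pics/crop2.png",np.hstack([cv2.imread("pics/d_scene.png"),cv2.imread("pics/d_side.png")]))
E
```

```text
hit True 0.06925167063322082 -5.654152313157697 [ 0.71874455 -0.0745186  -4.79413269] 0.030100227110942044 11.1
```

View pics/crop2.png

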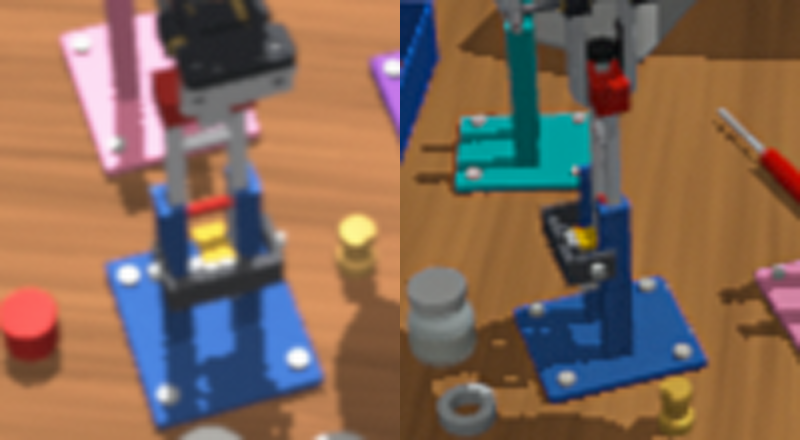

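The red rung now shows above the yellow pawl, at (208,206) against (210,240) in the left half of the crop. The buffer force isn't held after the stop, so I'll confirm the contact with small steps.

```bash
python3 - <<'E'
from h import *
F=lambda:np.array(telemetry.current_wrist_force())
z0=.22705
p=np.array(telemetry.current_ee_pos())
def Fz(): 
    v=[]
    for _ in range(8): r.hold(.02); v.append(F()[2])
    return np.mean(v)
zc=p[2]
for i in range(5):
  zc+=.001
  hit=r.move_l([p[0],p[1],zc],vel=.01)
  f=Fz();print(round((telemetry.current_ee_pos()[2]-z0)*1e3,2),round(f,2))
  if f<-8: break
print(telemetry.current_t(),telemetry.current_opening())
E
```

```text
68.88 -6.63
69.85 -8.85
12.0167 0.029728975489674736
```

Buffer slope is about 2.3 N/mm, with contact at a rise of about 68.4 mm, so the seat should be near 47.4 mm. Lowering gently.

```bash
python3 - <<'E'
from h import *
F=lambda:np.array(telemetry.current_wrist_force())
z0=.22705
p=np.array(telemetry.current_ee_pos())
def Fz(): 
    v=[]
    for _ in range(8): r.hold(.02); v.append(F()[2])
    return np.mean(v)
print("guard",r.move_l([p[0],p[1],z0+.060],vel=.03))
print("guard",r.move_l([p[0],p[1],z0+.050],vel=.02,guard=5))
zc=telemetry.current_ee_pos()[2];print(zc-z0,Fz())
for i in range(12):
  zc-=.0005
  r.move_l([p[0],p[1],zc],vel=.01)
  f=Fz();print(round((telemetry.current_ee_pos()[2]-z0)*1e3,2),round(f,2))
  if f>-1.5: break
print(telemetry.current_t(),telemetry.current_opening())
E
```

```text
guard False
guard False
0.04981913371204713 -5.6723408947159015
49.36 -5.24
48.8 -4.93
48.3 -5.45
47.77 -5.32
47.44 -3.59
47.29 -0.07
15.5917 0.030068965351622127
```

Weight came off at 47.3 mm, as predicted, so the section is seated. Releasing slowly, rising and looking.

```bash
python3 - <<'E'
from h import *
F=lambda:np.array(telemetry.current_wrist_force())
gripper_to(.0,5); r.hold(.2); print(F())
gripper_to(.094); r.hold(.5); print("released",F(),telemetry.current_finger_force())
p=np.array(telemetry.current_ee_pos())
r.move_l([p[0],p[1],.43],vel=.12)
gripper_to(0,10); r.hold(.6)
im=vision.snapshot("wrist");cv2.imwrite("pics/w2.png",im[:,:,::-1])
L={}
for n in("head","pad_top"):
  print(n,[(np.round(d["at"],4).tolist(),round(d["score"],2)) for d in models.mark_of(n,"wrist")][:2])
vision.snapshot("scene")
for n in("head","pad_top"):
  print(n,[(np.round(d["at"],4).tolist(),round(d["score"],2)) for d in models.mark_of(n,"scene")][:2])
print(F(),telemetry.current_t(),telemetry.current_opening())
E
```

```text
[-0.44308958  0.3244351   2.29774244]
released [ 0.03286287 -0.52140033 -0.09270984] 0.0
head [([0.5444, -0.0476, 0.2661], 0.87)]
pad_top [([0.5416, -0.0477, 0.3013], 0.57), ([0.5489, -0.0428, 0.0559], 0.21)]
head [([0.5473, -0.0431, 0.2662], 0.83)]
pad_top [([0.5429, -0.0457, 0.3018], 0.57), ([0.4106, -0.3423, 0.0001], 0.4)]
[ 0.21943021 -0.58745514  1.25142688] 21.35 0.0006677263481128733
```

View pics/w2.png

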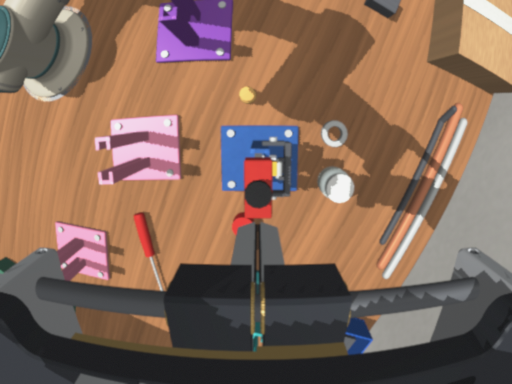

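The head is at z = 0.266 (expected 0.2653) and the pad is at (257,192), straight below the closed fingers. Pressing with small steps.

```bash
python3 - <<'E'
from h import *
F=lambda:np.array(telemetry.current_wrist_force())
def Fz(): 
    v=[]
    for _ in range(8): r.hold(.02); v.append(F()[2])
    return np.mean(v)
x,y=.546,-.047
r.move_l([x,y,.335],vel=.1);r.hold(.2);f0=Fz()
print("guard",r.move_l([x,y,.324],vel=.01,guard=2))
zc=telemetry.current_ee_pos()[2];f=Fz()-f0;print(zc,f)
for i in range(14):
  zc-=.0005
  r.move_l([x,y,zc],vel=.01)
  f=Fz()-f0;print(round(telemetry.current_ee_pos()[2],5),round(f,2))
  if f>5.4: break
r.hold(.3);print("held",Fz()-f0)
r.move_l([x,y,.345],vel=.03);r.move_l([x,y,.43],vel=.12);r.hold(.5)
im=vision.snapshot("wrist")
print([(np.round(d["at"],4).tolist(),round(d["score"],2)) for n in("head","pad_top") for d in models.mark_of(n,"wrist")[:1]])
for c in("scene","side"):
  im=vision.snapshot(c);k=vision.get_calibration(c);u=proj([.547,-.049,.14],k)[0].astype(int)
  cv2.imwrite(f"pics/e_{c}.png",cv2.resize(im[u[1]-55:u[1]+55,u[0]-50:u[0]+50,::-1],(400,440),interpolation=cv2.INTER_CUBIC))
cv2.imwrite("pics/crop3.png",np.hstack([cv2.imread("pics/e_scene.png"),cv2.imread("pics/e_side.png")]))
print(telemetry.current_t(),F())
E
```

```text
guard True
0.3242990727530074 2.2918313373768027
0.3238 2.85
0.32339 3.67
0.32289 3.74
0.32239 4.67
0.32191 5.18
0.32155 5.85
held 5.776943583340119
[([0.4763, 0.0513, 0.0014], 0.7), ([0.5402, -0.0473, 0.302], 0.75)]
29.2167 [-0.1878771   0.37150567 -0.50832007]
```

View pics/crop3.png

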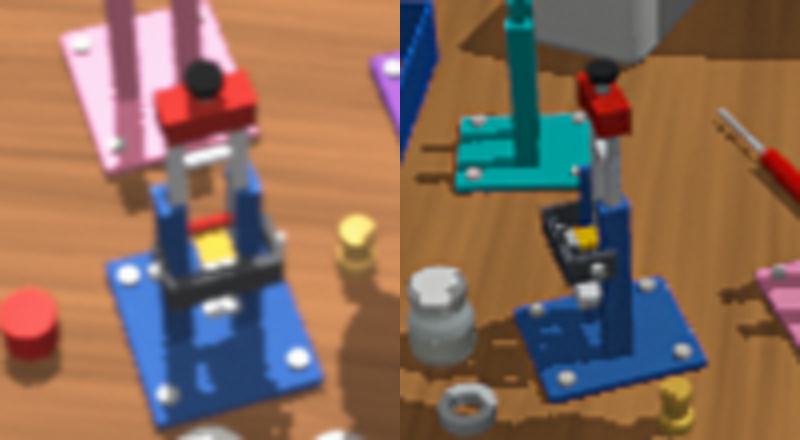

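The section stands on the pawl, with the red rung at (212,222) on yellow. The pad was held at 5.8 N (about 4.8 mm) and is back up at 0.302. The arm is clear and the bystanders in view have not moved.

```bash
python3 -c "
from plant import r
print(r.sign_off())"
```

```text
the job is handed in; nothing more can be done
None
```

I've handed the job in: the section is locked up on its pawl, raised about 47 mm. I stopped the lift at a light touch on the buffer (about 3 to 4 N), pressed the pad about half way (5.8 N), and it came back up; the arm is clear of everything. The hand-in gave no pass/fail result.

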